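# Open the square kitchen jar

## Robot

A 6-joint arm with a two-finger parallel gripper is mounted at the origin on the work surface. World frame = base frame: x ahead of the robot, y to its left, z up, the work surface at z = 0. Lengths are in m, angles in rad, forces in N, time in s.
With the tool pointing down it reaches from about 0.35 to 0.975 m from the base axis. Payload 4.9 kg.
Tool frame: the origin (TCP) lies at the very end of the fingers, on their centre line; the grasp point (between the pads) lies ctrl.grip_point_offset behind it (ctrl.grip_point_offset is the distance from the TCP to the grasp point, in m); z points along the fingers, y is the line along which they close (so a half turn about z gives the same grasp; the last joint's range is limited). The gripper opens to 85 mm and grips with 20 to 120 N. Pads are 22 mm wide; open, the fingers measure 114 mm over their backs; the gripper's body (76 mm by 85 mm) begins 54 mm behind the grasp point. The pads swing forward as they close: fully open they stand 13 mm farther back than shut.
Start: joints at [-1.323, 0.053, 1.613, -0, 1.476, -0.119], TCP at [0.224, -0.583, 0.231] pointing down, gripper open.
Joint ranges: [-3.01, 3.01], [-1.01, 2.22], [0.06, 2.58], [-1.02, 4.17], [0.09, 2.62], [-3.14, 3.14]. Speed limits (rad/s): [2.57, 2.57, 3.14, 3.14, 3.14, 3.14].

## Interface

Orientations are given as a rotation vector (axis times angle).
In Python, from station import ctrl gives the robot as it stands. The module is installed in compiled form; this text tells all that it offers.
- The arm moves only by the tool drive_tool, never from a script. Its argument "steps" is a list of rows, each an object with "translation": the shift along the tool's x, y, z normalised to -1 to 1, where 1 is 4 cm, a list of three; "angular": the turn, a rotation vector about the tool's x, y, z normalised to -1 to 1, where 1 is 8 degrees, a list of three; "gripper": the opening, from 0 (shut) to 1 (fully open). In form: [{"translation": [dx, dy, dz], "angular": [wx, wy, wz], "gripper": gripper}, ...]. A call has 1 to 8 rows; each row shifts and turns the commanded pose from where the row before left it, along the tool's axes as they then stand; what a row does not reach is not made up. A row lasts 1/8 s, in which the tool goes at most 62.5 mm and 10.7 degrees, less where a joint would pass 70% of its speed; a pose out of reach is approached as far as the arm can. A call with a number of a shift or a turn outside -1 to 1 is refused whole. A call with a gripper value outside its range is refused whole. The fingers move at their own pace and stop on an object; "force" is the grip in N (left out, the last holds). Time passes only in rows, so rows that do not move let the fingers close. It gives the time, the measured TCP pose, the force, the opening and the grip force at its end, in the units of the state.
- ctrl.get_obs(): the state, without advancing time (a new reading comes with each control period).
- ctrl.get_image(name): name is "side" or "top" or "wrist"; returns a dict with "color" (400x640x3 uint8, red, green, blue), "depth" (400x640 float32, m along the optical axis (not along the pixel's ray), 0 where there is no reading), "fx", "fy", "cx", "cy" (pixels), "R" (3x3) and "t" (3): a world point X has camera coordinates R X + t. Camera axes: x right, y down, z forward; pixel columns grow to the right and rows downward; lengths in m; the calibration is good to about 2 mm. The wrist camera is an equidistant fisheye: a pixel r from the principal point sees the ray r / f radians off the axis. A picture is of the moment at which its call begins.
- ctrl.finish_job(): hands the job in; it is judged then, once.
The state is a dict: "t": time; "q": joint angles; "dq": joint speeds; "effort": joint torques, N m; "tool_pos": TCP position; "tool_rot": TCP orientation; "contact_force": force on the tool from outside, world axes, zero at the start; "wrist_torque": the same for the moment, N m; "opening": finger opening in m; "grip_force": force on a finger pad.
Only numpy, scipy, OpenCV 4.12 (cv2) and the standard library are available. Lean on these libraries where they do the work, as an engineer would, in place of code of your own. Each camera call takes 0.05 s, during which the arm holds its last target. There are 200 camera calls.

## Task

Take the metal shaker off the lid of the square jar and stand it upright on the round cork mat. Then unscrew the jar's tight lid counter-clockwise (seen from above, under a quarter turn frees it) while the jar stays seated in its wooden holder, stop turning once it comes free, lift it level to a few centimetres directly above the jar and finish there, still holding the lid in the gripper. Leave everything else where it is.

Things in the scene. Friction and masses are not known exactly. Their poses are not given: they have to be found in the camera images.
- holder: wooden jar holder fixed to the table: a square nest 115 mm outside, 83 mm inside, 30 mm high, inner floor 8 mm above the table; it keeps the jar from turning. Origin under its centre on the table, x and y along its sides, z up
- jar: square white stoneware jar, 0.5 to 0.8 kg, loose in the holder with 1.5 mm play each side: body 80 x 80 mm, shoulder 81 mm high, round neck 41 mm across with three thread flanges (52 mm across), rim 97 mm above the underside. Origin under its centre (8 mm above the table), z up. Pulling up a lid whose threads still hold would lift the jar out of the holder
- lid: round steel screw lid, 0.09 kg, on the jar. 62 mm across over its upper 14 mm (grip here), skirt below 60 mm across, 28 mm high. Origin: centre of the skirt's lower edge, z up; closed, it is about 86 mm above the jar's underside (5 mm over the shoulder), the flat top 122 mm above the table. Turning takes roughly 0.3 to 1 N m and raises it 2 mm; free, it pops up 1 mm more
- lid_mark (a point): point on the lid's top edge at a small dark bar, 31 mm from the axis along the lid's x axis, 28 mm above its origin. Closed, it lies on the jar's +x side; its bearing about the jar is the angle turned. Counter-clockwise from above the threads let go after 50 to 55 degrees (at most 0.96 rad) and the lid is free until about 95 degrees (1.66 rad), then meets the next thread. Clockwise: at its stop
- shaker: aluminium sugar shaker, round, upright, standing on the lid: 50 mm across up to 58 mm height, a 53 mm collar from 59 to 64 mm, domed top at 75 mm; 0.08 to 0.15 kg. Origin under its centre, z up
- mat: round cork mat fixed to the table, 100 mm across, 5 mm thick, empty. Origin under its centre on the table
- rolling_pin: wooden rolling pin lying along its x axis, 410 mm long, 44 mm thick; origin on the table under its middle. Leave it alone
- round_jar: round white jar, 68 mm across, 100 mm high, standing free on the table (not the one to open); origin under its centre. Leave it alone
- bowl: white bowl, 120 mm across, 55 mm high; origin under its centre. Leave it alone
- cutter: steel ring-shaped pastry cutter, 60 mm across, 35 mm high; origin under its centre. Leave it alone
- salt: small dark wooden salt pot, 36 mm across, 62 mm high, standing between the holder and the mat; origin under its centre. Leave it alone
- spatula: spatula lying on the table along its x axis; origin under its middle. Leave it alone
- mug: white mug, 80 mm across, 90 mm high; origin under its centre. Leave it alone
There are look-alikes about, which are no part of the job. What is shaped like the shaker but green or yellow is not meant.

How it is judged:
By the outcome, as a careful person would: the job done as asked, in the order asked, and still so for the second after the job is handed in, while the arm keeps its last pose, push and grip.
It also fails if it takes over 51 s, if anything falls off the work surface, if the arm or the gripper's body presses on something with over 40 N, if the wrist force passes 120 N, or if a joint passes its speed limit or range.

## Working session

There is one attempt and no reset: what is moved stays moved. The work goes in short steps, Python scripts to look and compute and a tool call to move; the robot and the scene stay as the last step left them, time stands still between calls to the robot, and variables do not carry over. Pictures are saved under pics/ and viewed, at most 10 in all, crops included, and the job is handed in when it is done.

Besides the shell and the picture viewer there is one more tool, called after "Call:" by a JSON object that holds its "op" and its "data". drive_tool: Moves the arm, as the interface text tells. Its arguments: {"type":"object","properties":{"steps":{"type":"array"},"force":{"type":"number"}},"required":["steps"]}

```bash
mkdir -p pics; cat > h.py <<'E'
import numpy as np, cv2, pickle
from station import ctrl
def grab(n):
    im=ctrl.get_image(n); pickle.dump(im,open(f'{n}.pkl','wb')); return im
def save(c,name): cv2.imwrite('pics/'+name,cv2.cvtColor(c,cv2.COLOR_RGB2BGR))
def ray(im,u,v):
    d=np.array([(u-im['cx'])/im['fx'],(v-im['cy'])/im['fy'],1.]); R=np.array(im['R']);t=np.array(im['t'])
    return -R.T@t, R.T@d
def onz(im,u,v,z):
    o,d=ray(im,u,v); return o+d*(z-o[2])/d[2]
def pts(im):
    v,u=np.mgrid[:400,:640]; d=im['depth']
    P=np.stack([(u-im['cx'])/im['fx']*d,(v-im['cy'])/im['fy']*d,d],-1)
    return (P-np.array(im['t']))@np.array(im['R'])
E
python3 - <<'E'
from h import *
o=ctrl.get_obs();print(o,ctrl.grip_point_offset)
for n in('top','side'):
    im=grab(n);save(im['color'],n+'1.png');print(n,im['fx'],im['cx'],im['cy'],-np.array(im['R']).T@im['t'],np.array(im['R'])[2])
E
```

```text
{'t': 0.0, 'q': array([-1.32302715e+00,  5.33724280e-02,  1.61430350e+00,  6.25220700e-06,
        1.47602088e+00, -1.18998611e-01]), 'dq': array([ 1.13290916e-03, -1.57899658e-03, -6.45462491e-04, -1.40812774e-03,
       -1.25312556e-05,  9.43445173e-04]), 'effort': array([ 1.39433505e-04, -3.93681943e+01, -3.70174420e+01, -9.56367717e-05,
        7.03930607e-03,  1.42936415e-06]), 'tool_pos': array([ 0.22397157, -0.58281307,  0.2300477 ]), 'tool_rot': array([-3.08685037e+00, -5.72509899e-01,  2.02768758e-04]), 'contact_force': array([ 0.27474837, -0.36177653,  0.15761739]), 'wrist_torque': array([ 0.05270652, -0.02040375,  0.00016949]), 'grip_force': 0.0, 'opening': 0.0853458533256297} 0.0187
top 512.7346590288884 315.5144875580791 206.61487193930154 [0.29632497 0.01312414 1.54496553] [ 0.18418535  0.00331885 -0.98288592]
side 518.297606569255 320.08654962378625 204.58485740170136 [ 0.34157836 -1.29864105  0.82722717] [ 0.16029035  0.86499686 -0.47548653]
```

View pics/top1.png

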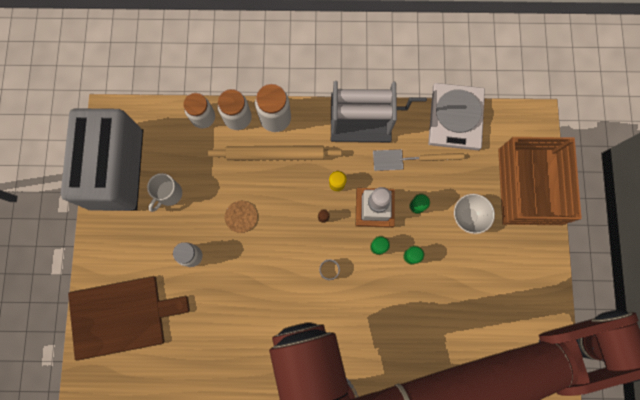

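View pics/side1.png

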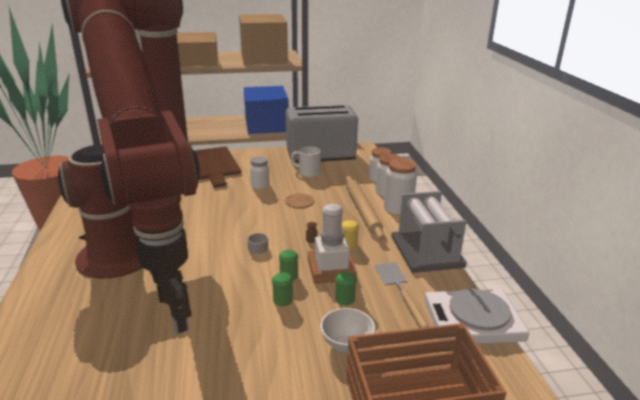

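The top view has the robot's left (+y) toward image left and x pointing up. Candidates shaped like the shaker, in top-view pixels:
- Silver at (379,199), standing on the square jar in the wooden holder.
- Yellow at (337,181).
- Green at (420,204), (381,245) and (414,255).
- Grey-white round jar at (187,254).

Only the silver one is metal and on the lid, so it is the shaker. The mat is at (241,216) and the salt pot at (323,215). In the side view the shaker is at (332,220).

```bash
python3 - <<'E'
from h import *
im=pickle.load(open('top.pkl','rb'));sd=pickle.load(open('side.pkl','rb'))
a=cv2.resize(im['color'][155:265,320:440],None,fx=3.3,fy=3.3,interpolation=3)[:360];b=cv2.resize(sd['color'][190:310,265:395],None,fx=3,fy=3,interpolation=3)
save(np.hstack([a[:360],b[:360]]),'crop1.png')
for n,I in(('top',im),('side',sd)):
    P=pts(I);ok=I['depth']>0
    hsv=cv2.cvtColor(I['color'],cv2.COLOR_RGB2HSV)
    near=ok&(P[...,0]>.2)&(P[...,0]<.95)&(abs(P[...,1])<.7)
    # blobs at height
    for lo,hi in((.012,.5),(.155,.22)):
        m=(near&(P[...,2]>lo)&(P[...,2]<hi)).astype(np.uint8)
        k,l,s,c=cv2.connectedComponentsWithStats(m)
        for i in range(1,k):
            if s[i,4]>25:
                q=P[l==i];print(n,lo,c[i].round(),s[i,4],np.percentile(q,[3],0).round(3),np.percentile(q,[97],0).round(3))
P=pts(im);
m=(P[...,2]>.18)&(P[...,2]<.21)&(abs(P[...,1]+.1)<.15)&(P[...,0]<.8)&(P[...,0]>.3);print('shk',np.median(P[m],0))
# mat
hsv=cv2.cvtColor(im['color'],cv2.COLOR_RGB2HSV);print(hsv[216,241],hsv[240,265])
E
```

```text
top 0.012 [365. 113.] 3554 [[ 0.796 -0.245  0.015]] [[ 0.915 -0.029  0.153]]
top 0.012 [273. 107.] 1327 [[0.823 0.104 0.025]] [[0.906 0.19  0.164]]
top 0.012 [234. 109.] 1020 [[0.828 0.227 0.02 ]] [[0.903 0.303 0.135]]
top 0.012 [457. 119.] 2872 [[ 0.779 -0.492  0.021]] [[ 0.944 -0.34   0.047]]
top 0.012 [198. 110.] 791 [[0.833 0.341 0.021]] [[0.9   0.408 0.115]]
top 0.012 [103. 160.] 6944 [[0.563 0.559 0.041]] [[0.816 0.694 0.19 ]]
top 0.012 [521. 178.] 2154 [[ 0.537 -0.691  0.018]] [[ 0.775 -0.548  0.123]]
top 0.012 [275. 152.] 1624 [[ 0.728 -0.037  0.022]] [[0.767 0.329 0.048]]
top 0.012 [440. 156.] 253 [[ 0.736 -0.432  0.013]] [[ 0.756 -0.295  0.024]]
top 0.012 [337. 180.] 285 [[ 0.635 -0.068  0.021]] [[ 0.68  -0.024  0.078]]
top 0.012 [162. 191.] 663 [[0.566 0.431 0.015]] [[0.661 0.507 0.093]]
top 0.012 [375. 207.] 1492 [[ 0.527 -0.215  0.022]] [[ 0.635 -0.106  0.197]]
top 0.012 [420. 203.] 303 [[ 0.567 -0.311  0.018]] [[ 0.614 -0.268  0.078]]
top 0.012 [475. 212.] 909 [[ 0.51  -0.502  0.013]] [[ 0.615 -0.396  0.058]]
top 0.012 [323. 215.] 124 [[ 0.538 -0.019  0.021]] [[0.567 0.
[... 1233 characters left out ...]
17]] [[0.769 0.316 0.045]]
side 0.012 [335. 251.] 3272 [[ 0.534 -0.317  0.016]] [[ 0.669 -0.019  0.192]]
side 0.012 [258. 241.] 280 [[ 0.37  -0.057  0.013]] [[0.424 0.004 0.036]]
side 0.012 [285. 276.] 996 [[ 0.418 -0.298  0.016]] [[ 0.488 -0.168  0.074]]
side 0.012 [426. 338.] 11285 [[ 0.537 -0.669  0.015]] [[ 0.932 -0.361  0.119]]
side 0.155 [321. 115.] 1272 [[0.571 0.553 0.157]] [[0.82  0.689 0.188]]
side 0.155 [402. 164.] 252 [[0.837 0.106 0.157]] [[0.91  0.181 0.162]]
side 0.155 [332. 214.] 366 [[ 0.56  -0.188  0.157]] [[ 0.605 -0.151  0.196]]
side 0.155 [455. 231.] 69 [[ 0.868 -0.297  0.156]] [[ 0.879 -0.251  0.168]]
shk [ 0.58080164 -0.15824976  0.19307851]
[ 14 146 140] [ 16 134 167]
```

View pics/crop1.png

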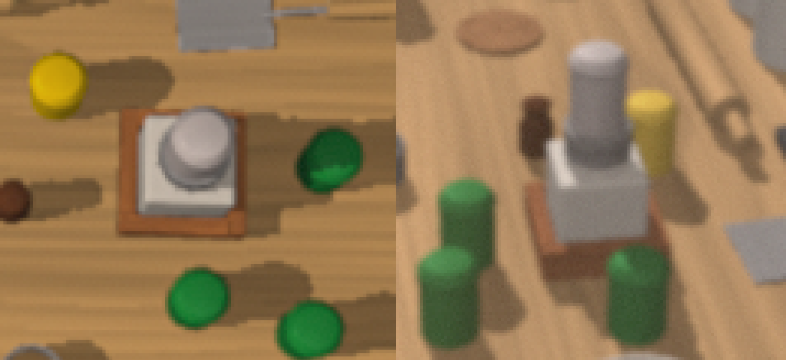

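The crop confirms it: the plain metal shaker stands on the lid of the square jar in the wooden nest, and the green and yellow pots stand on the table. Next I measure the mat and the start pose, and check where the fingertips are relative to the TCP.

```bash
python3 - <<'E'
from h import *
from scipy.spatial.transform import Rotation as Ro
im=pickle.load(open('top.pkl','rb'));sd=pickle.load(open('side.pkl','rb'))
for n,I,(u,v),w in(('top',im,(241,216),28),('side',sd,(299,201),22)):
    hsv=cv2.cvtColor(I['color'],cv2.COLOR_RGB2LAB).astype(int)
    c=np.median(hsv[v-3:v+4,u-3:u+4].reshape(-1,3),0); 
    sub=hsv[v-w:v+w,u-w:u+w]; bg=np.median(np.r_[sub[0],sub[-1]],0); print(n,c,bg)
    m=(np.linalg.norm(sub-c,axis=2)<np.linalg.norm(sub-bg,axis=2)).astype(np.uint8)
    m=cv2.morphologyEx(m,cv2.MORPH_OPEN,np.ones((3,3)))
    k,l,s,ce=cv2.connectedComponentsWithStats(m);i=1+s[1:,4].argmax()
    cn=max(cv2.findContours((l==i).astype(np.uint8),0,1)[0],key=cv2.contourArea)[:,0]+[u-w,v-w]
    W=np.array([onz(I,a,b,.005)[:2] for a,b in cn],np.float32);print(cv2.fitEllipse(W),cv2.minEnclosingCircle(W))
# gripper in side view, tips
P=pts(sd);m=(sd['depth']>0)&(np.linalg.norm(P[...,:2]-[.224,-.583],axis=-1)<.08)&(P[...,2]>.2)&(P[...,2]<.33)
q=P[m];print(len(q),q[:,2].min(),np.sort(q[:,2])[:10].round(4),q.min(0),q.max(0))
P=pts(im)
for lo,hi in((.02,.034),(.08,.094)):
    m=(P[...,2]>lo)&(P[...,2]<hi)&(abs(P[...,0]-.58)<.07)&(abs(P[...,1]+.16)<.07)
    print(lo,cv2.minAreaRect(P[m][:,:2].astype(np.float32)))
o=ctrl.get_obs();R=Ro.from_rotvec(o['tool_rot']).as_matrix();print(R.round(4))
E
```

```text
top [117. 141. 157.] [144. 138. 161.]
((0.5523608326911926, 0.24323895573616028), (0.09767359495162964, 0.10283219814300537), 8.211729049682617) ((0.5526009798049927, 0.24306027591228485), 0.05317012220621109)
side [139. 141. 153.] [158.  137.  154.5]
((0.5535823106765747, 0.23318277299404144), (0.0981910228729248, 0.10596413165330887), 4.215942859649658) ((0.5523150563240051, 0.2316916435956955), 0.056225813925266266)
908 0.24181714081339212 [0.2418 0.2423 0.2427 0.2429 0.243  0.2431 0.2431 0.2436 0.2439 0.244 ] [ 0.187111   -0.65862469  0.24181714] [ 0.26166932 -0.52481692  0.32995466]
0.02 ((0.5822399854660034, -0.16073092818260193), (0.11525098234415054, 0.11530650407075882), 88.79820251464844)
0.08 ((0.5817427635192871, -0.15998978912830353), (0.0768711119890213, 0.07965094596147537), 88.96355438232422)
[[ 9.335e-01  3.587e-01 -4.000e-04]
 [ 3.587e-01 -9.335e-01  1.800e-03]
 [ 2.000e-04 -1.800e-03 -1.000e+00]]
```

Call:
{"op": "drive_tool", "data": {"steps": [{"translation": [1, -0.55, -0.2], "angular": [0, 0, 0], "gripper": 1}, {"translation": [1, -0.55, -0.2], "angular": [0, 0, 0], "gripper": 1}, {"translation": [1, -0.55, -0.2], "angular": [0, 0, 0], "gripper": 1}, {"translation": [1, -0.55, -0.2], "angular": [0, 0, 0], "gripper": 1}, {"translation": [1, -0.55, -0.2], "angular": [0, 0, 0], "gripper": 1}, {"translation": [1, -0.55, -0.2], "angular": [0, 0, 0], "gripper": 1}, {"translation": [1, -0.55, -0.2], "angular": [0, 0, 0], "gripper": 1}, {"translation": [1, -0.55, -0.2], "angular": [0, 0, 0], "gripper": 1}], "force": 40}}

```text
t: 1.1
tool_pos: [0.4603, -0.3029, 0.295]
tool_rot: [-3.088, -0.573, 0.001]
contact_force: [1.3, -1.2, 0.0]
opening: 0.0856
grip_force: 0.0
```

Call:
{"op": "drive_tool", "data": {"steps": [{"translation": [1, -0.55, -0.1], "angular": [0, 0, 0], "gripper": 1}, {"translation": [1, -0.55, -0.1], "angular": [0, 0, 0], "gripper": 1}, {"translation": [1, -0.55, 0], "angular": [0, 0, 0], "gripper": 1}, {"translation": [1, -0.55, 0], "angular": [0, 0, 0], "gripper": 1}, {"translation": [0, 0, 0], "angular": [0, 0, 0.9], "gripper": 1}, {"translation": [0, 0, 0], "angular": [0, 0, 0.9], "gripper": 1}, {"translation": [0, 0, 0], "angular": [0, 0, 0.83], "gripper": 1}, {"translation": [0, 0, 0], "angular": [0, 0, 0], "gripper": 1}]}}

```text
t: 2.1
tool_pos: [0.5773, -0.1647, 0.3027]
tool_rot: [-3.141, -0.002, 0.002]
contact_force: [-0.2, -0.5, 0.6]
opening: 0.0852
grip_force: 0.0
```

Call:
{"op": "drive_tool", "data": {"steps": [{"translation": [0.1, -0.14, 0], "angular": [0, 0, 0], "gripper": 1}, {"translation": [0, 0, 0.65], "angular": [0, 0, 0], "gripper": 1}, {"translation": [0, 0, 0.65], "angular": [0, 0, 0], "gripper": 1}, {"translation": [0, 0, 0.65], "angular": [0, 0, 0], "gripper": 1}, {"translation": [0, 0, 0.65], "angular": [0, 0, 0], "gripper": 1}, {"translation": [0, 0, 0.65], "angular": [0, 0, 0], "gripper": 1}, {"translation": [0, 0, 0.65], "angular": [0, 0, 0], "gripper": 1}, {"translation": [0, 0, 0.25], "angular": [0, 0, 0], "gripper": 1}]}}

```text
t: 3.1
tool_pos: [0.5806, -0.1585, 0.1352]
tool_rot: [-3.14, -0.001, 0.005]
contact_force: [0.7, -0.2, 0.2]
opening: 0.0848
grip_force: 0.0
```

```bash
python3 - <<'E'
from h import *
o=ctrl.get_obs();print(o['tool_pos'],o['contact_force'])
w=grab('wrist');s=grab('side')
a=cv2.resize(s['color'][120:320,250:410],None,fx=2,fy=2,interpolation=3)
save(np.hstack([cv2.resize(w['color'],(480,300)),cv2.resize(a,(240,300))]),'g1.png')
E
```

```text
[ 0.58060068 -0.15850813  0.13516672] [ 0.70071572 -0.17375434  0.16089675]
```

View pics/g1.png

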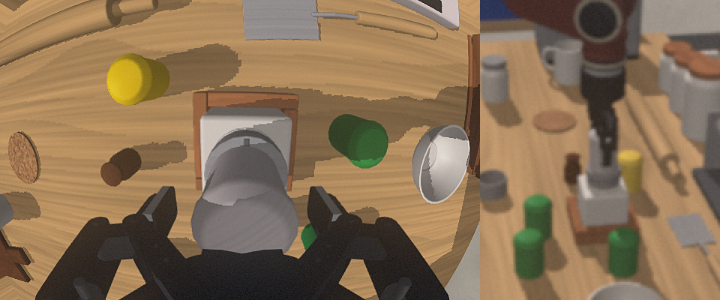

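The shaker (wrist view, around (245,215)) sits centred between the open pads at (155,210) and (325,210). The lid with its dark mark is visible below it at (247,142). Closing now.

Call:
{"op": "drive_tool", "data": {"steps": [{"translation": [0, 0, 0], "angular": [0, 0, 0], "gripper": 0}, {"translation": [0, 0, 0], "angular": [0, 0, 0], "gripper": 0}, {"translation": [0, 0, 0], "angular": [0, 0, 0], "gripper": 0}, {"translation": [0, 0, 0], "angular": [0, 0, 0], "gripper": 0}, {"translation": [0, 0, 0], "angular": [0, 0, 0], "gripper": 0}, {"translation": [0, 0, 0], "angular": [0, 0, 0], "gripper": 0}], "force": 35}}

```text
t: 3.95
tool_pos: [0.5825, -0.1597, 0.139]
tool_rot: [3.14, -0.001, 0.004]
contact_force: [-0.5, -0.1, 5.9]
opening: 0.0494
grip_force: 37.3
```

```bash
python3 - <<'E'
from h import *
o=ctrl.get_obs();print(o['t'],o['tool_pos'],o['contact_force'],o['opening'],o['grip_force'])
s=grab('side');P=pts(s)
m=(s['depth']>0)&(abs(P[...,0]-.58)<.045)&(abs(P[...,1]+.16)<.07)&(P[...,2]>.1)
dark=m&(s['color'].max(2)<60)
for i in range(400):
    if m[i].any(): print(i,P[i][m[i]][:,2].mean().round(3),m[i].sum(),dark[i].sum(),P[i][dark[i]].mean(0).round(3) if dark[i].any() else '')
E
```

```text
3.95 [ 0.58250272 -0.15969158  0.13900079] [-0.54963162 -0.12668249  5.89133062] 0.04944779091852003 37.25494885434841
90 0.478 1 0 
91 0.476 4 0 
92 0.475 9 0 
93 0.473 13 0 
94 0.471 16 0 
95 0.468 20 0 
96 0.467 23 0 
97 0.464 26 0 
98 0.462 30 0 
99 0.46 33 0 
100 0.458 35 0 
101 0.456 37 0 
102 0.454 39 0 
103 0.453 39 0 
104 0.451 37 0 
105 0.451 35 0 
106 0.452 34 0 
107 0.454 33 0 
108 0.455 32 0 
109 0.456 32 0 
110 0.457 33 0 
111 0.456 34 0 
112 0.455 34 0 
113 0.454 33 0 
114 0.453 33 0 
115 0.451 34 1 [ 0.621 -0.161  0.435]
116 0.45 34 2 [ 0.617 -0.168  0.435]
117 0.447 34 1 [ 0.615 -0.176  0.436]
118 0.446 35 4 [ 0.618 -0.171  0.431]
119 0.444 34 2 [ 0.62  -0.168  0.428]
120 0.442 34 11 [ 0.571 -0.21   0.442]
121 0.44 34 15 [ 0.568 -0.211  0.44 ]
122 0.438 35 17 [ 0.564 -0.215  0.439]
123 0.437 34 20 [ 0.565 -0.215  0.437]
124 0.435 34 21 [ 0.562 -0.218  0.436]
125 0.433 33 23 [ 0.562 -0.218  0.433]
126 0.431 32 21 [ 0.559 -0.219  0.432]
127 0.429 31 22 [ 0.558 -0.22   0.43 ]
128 0.427 32 22 [ 0.558 -0.221  0.428]
129 0.425 31 23 [ 0.561 -0.221  0.425]
130 0.423 31 22 [
[... 3002 characters left out ...]
 -0.215  0.197]
217 0.185 19 9 [ 0.58  -0.217  0.195]
218 0.181 20 7 [ 0.577 -0.217  0.192]
219 0.174 19 5 [ 0.579 -0.207  0.184]
220 0.168 19 4 [ 0.58  -0.2    0.176]
221 0.166 19 3 [ 0.582 -0.199  0.173]
222 0.163 19 4 [ 0.58  -0.199  0.17 ]
223 0.16 19 3 [ 0.581 -0.199  0.167]
224 0.156 19 3 [ 0.582 -0.2    0.164]
225 0.154 19 4 [ 0.581 -0.198  0.161]
226 0.15 18 4 [ 0.581 -0.196  0.157]
227 0.148 19 4 [ 0.581 -0.198  0.155]
228 0.143 20 0 
229 0.138 21 0 
230 0.134 23 0 
231 0.13 24 0 
232 0.128 24 0 
233 0.125 24 0 
234 0.124 24 0 
235 0.121 24 0 
236 0.119 24 0 
237 0.118 23 0 
238 0.115 21 0 
239 0.112 22 0 
240 0.109 22 0 
241 0.107 20 0 
242 0.105 15 0 
243 0.103 11 0 
244 0.101 3 0
```

Call:
{"op": "drive_tool", "data": {"steps": [{"translation": [0, 0, -0.4], "angular": [0, 0, 0], "gripper": 0}, {"translation": [0, 0, -0.6], "angular": [0, 0, 0], "gripper": 0}, {"translation": [0, 0, -0.6], "angular": [0, 0, 0], "gripper": 0}, {"translation": [-0.05, -0.5, 0], "angular": [0, 0, 0], "gripper": 0}, {"translation": [-0.07, -0.8, 0], "angular": [0, 0, 0], "gripper": 0}, {"translation": [-0.07, -0.9, 0], "angular": [0, 0, 0], "gripper": 0}, {"translation": [-0.07, -0.9, 0], "angular": [0, 0, 0], "gripper": 0}, {"translation": [-0.07, -0.9, 0], "angular": [0, 0, 0], "gripper": 0}]}}

```text
t: 5.0
tool_pos: [0.5668, 0.0033, 0.1995]
tool_rot: [-3.141, -0.0, 0.005]
contact_force: [0.5, 0.2, -0.5]
opening: 0.0495
grip_force: 37.1
```

Call:
{"op": "drive_tool", "data": {"steps": [{"translation": [-0.07, -0.9, 0], "angular": [0, 0, 0], "gripper": 0}, {"translation": [-0.07, -0.9, 0], "angular": [0, 0, 0], "gripper": 0}, {"translation": [-0.07, -0.9, 0], "angular": [0, 0, 0], "gripper": 0}, {"translation": [-0.07, -0.9, 0], "angular": [0, 0, 0], "gripper": 0}, {"translation": [-0.07, -0.9, 0], "angular": [0, 0, 0], "gripper": 0}, {"translation": [-0.07, -0.8, 0], "angular": [0, 0, 0], "gripper": 0}, {"translation": [-0.05, -0.6, 0], "angular": [0, 0, 0], "gripper": 0}, {"translation": [0, 0, 0], "angular": [0, 0, 0], "gripper": 0}]}}

```text
t: 6.0
tool_pos: [0.5477, 0.2387, 0.1995]
tool_rot: [3.141, 0.005, -0.005]
contact_force: [-0.8, 0.1, -1.1]
opening: 0.0492
grip_force: 37.2
```

```bash
python3 - <<'E'
from h import *
o=ctrl.get_obs();print(o['t'],o['tool_pos'],o['tool_rot'],o['contact_force'],o['opening'],o['grip_force'])
w=grab('wrist');s=grab('side')
a=cv2.resize(s['color'][90:240,240:360],None,fx=3,fy=3,interpolation=3)
save(np.hstack([cv2.resize(w['color'],(440,275)),cv2.resize(a,(360,450))[:275]]) if 0 else np.hstack([cv2.copyMakeBorder(cv2.resize(w['color'],(440,275)),0,175,0,0,0),a]),'g2.png')
E
```

```text
6.0 [0.54769204 0.23868471 0.19950507] [ 3.14109597  0.00451254 -0.00489684] [-0.8432635   0.06171684 -1.07987948] 0.0491675925818968 37.21342080367549
```

View pics/g2.png

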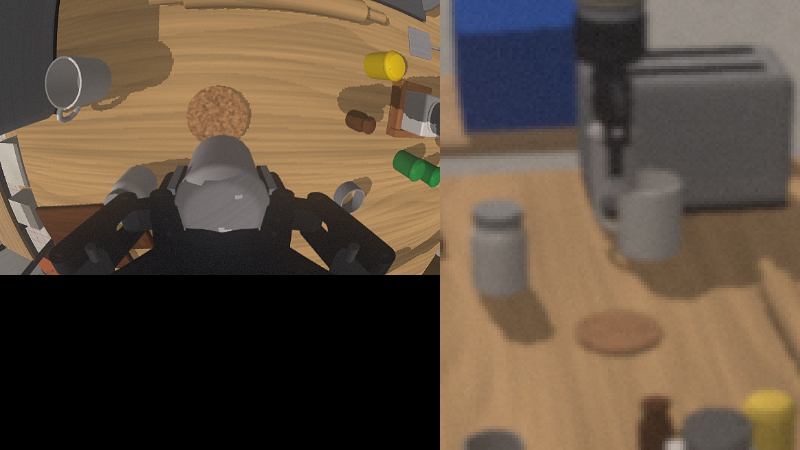

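The shaker is held upright, and the mat at wrist-view (218,112) is below and slightly ahead. Descending.

Call:
{"op": "drive_tool", "data": {"steps": [{"translation": [0.12, -0.08, 0.5], "angular": [0, 0, 0], "gripper": 0}, {"translation": [0, 0, 0.8], "angular": [0, 0, 0], "gripper": 0}, {"translation": [0, 0, 0.8], "angular": [0, 0, 0], "gripper": 0}, {"translation": [0, 0, 0.8], "angular": [0, 0, 0], "gripper": 0}, {"translation": [0, 0, 0.8], "angular": [0, 0, 0], "gripper": 0}, {"translation": [0, 0, 0.4], "angular": [0, 0, 0], "gripper": 0}, {"translation": [0, 0, 0.15], "angular": [0, 0, 0], "gripper": 0}, {"translation": [0, 0, 0.1], "angular": [0, 0, 0], "gripper": 0}]}}

```text
t: 7.1
tool_pos: [0.5553, 0.24, 0.0279]
tool_rot: [-3.141, 0.001, -0.002]
contact_force: [-0.4, 0.3, -0.9]
opening: 0.0494
grip_force: 37.2
```

Call:
{"op": "drive_tool", "data": {"steps": [{"translation": [-0.05, 0, 0.05], "angular": [0, 0, 0], "gripper": 0}, {"translation": [0, 0, 0.06], "angular": [0, 0, 0], "gripper": 0}, {"translation": [0, 0, 0], "angular": [0, 0, 0], "gripper": 0}]}}

```text
t: 7.48
tool_pos: [0.5526, 0.2401, 0.0232]
tool_rot: [-3.141, 0.0, -0.001]
contact_force: [-0.2, -1.1, -1.6]
opening: 0.0494
grip_force: 37.2
```

Call:
{"op": "drive_tool", "data": {"steps": [{"translation": [0, 0, 0.05], "angular": [0, 0, 0], "gripper": 0}, {"translation": [0, 0, 0], "angular": [0, 0, 0], "gripper": 0}]}}

```text
t: 7.72
tool_pos: [0.553, 0.2402, 0.0222]
tool_rot: [-3.141, 0.0, -0.001]
contact_force: [-2.1, -0.3, 4.9]
opening: 0.0495
grip_force: 37.6
```

Contact is at the expected height, so I release and rise.

Call:
{"op": "drive_tool", "data": {"steps": [{"translation": [0, 0, 0], "angular": [0, 0, 0], "gripper": 1}, {"translation": [0, 0, 0], "angular": [0, 0, 0], "gripper": 1}, {"translation": [0, 0, 0], "angular": [0, 0, 0], "gripper": 1}, {"translation": [0, 0, 0], "angular": [0, 0, 0], "gripper": 1}, {"translation": [0, 0, -0.4], "angular": [0, 0, 0], "gripper": 1}, {"translation": [0, 0, -0.9], "angular": [0, 0, 0], "gripper": 1}, {"translation": [0, 0, -1], "angular": [0, 0, 0], "gripper": 1}, {"translation": [0, 0, -1], "angular": [0, 0, 0], "gripper": 1}]}}

```text
t: 8.72
tool_pos: [0.5527, 0.24, 0.1555]
tool_rot: [-3.141, 0.001, -0.002]
contact_force: [0.8, -0.1, -0.5]
opening: 0.0853
grip_force: 0.0
```

Call:
{"op": "drive_tool", "data": {"steps": [{"translation": [0.05, 0.5, -0.6], "angular": [0, 0, 0], "gripper": 1}, {"translation": [0.07, 0.9, -0.4], "angular": [0, 0, 0], "gripper": 1}, {"translation": [0.07, 0.9, 0], "angular": [0, 0, 0], "gripper": 1}, {"translation": [0.07, 0.9, 0], "angular": [0, 0, 0], "gripper": 1}, {"translation": [0.07, 0.8, 0], "angular": [0, 0, 0], "gripper": 1}, {"translation": [0.05, 0.5, 0], "angular": [0, 0, 0], "gripper": 1}, {"translation": [0, 0, 0], "angular": [0, 0, 0], "gripper": 1}]}}

```text
t: 9.6
tool_pos: [0.5679, 0.0592, 0.1936]
tool_rot: [-3.141, 0.004, -0.001]
contact_force: [-0.4, -0.4, 0.3]
opening: 0.0857
grip_force: 0.0
```

```bash
python3 - <<'E'
from h import *
o=ctrl.get_obs();print(o['t'],o['tool_pos'],o['contact_force'],o['opening'])
im=grab('top');s=grab('side')
save(np.hstack([cv2.resize(im['color'][150:290,210:420],None,fx=2.2,fy=2.2,interpolation=3)[:300],cv2.resize(s['color'][170:290,260:370],None,fx=2.5,fy=2.5,interpolation=3)]) ,'t2.png')
P=pts(im)
m=(abs(P[...,2]-.122)<.008)&(abs(P[...,0]-.58)<.05)&(abs(P[...,1]+.16)<.05)
print(m.sum(),cv2.minEnclosingCircle(P[m][:,:2].astype(np.float32)),P[m].mean(0),np.median(P[m],0))
u,v=np.where(m)[1].mean(),np.where(m)[0].mean();print(u,v,onz(im,u,v,.122))
cn=max(cv2.findContours(m.astype(np.uint8),0,1)[0],key=cv2.contourArea)[:,0]
print(cv2.fitEllipse(np.array([onz(im,a,b,.122)[:2] for a,b in cn],np.float32)))
m=(P[...,2]>.06)&(P[...,2]<.09)&(abs(P[...,0]-.55)<.05)&(abs(P[...,1]-.242)<.05)
q=P[m];print('shk',len(q),q.min(0),q.max(0),q.mean(0))
for lo,hi in((.08,.094),):
    m=(P[...,2]>lo)&(P[...,2]<hi)&(abs(P[...,0]-.58)<.07)&(abs(P[...,1]+.16)<.07)
    print(lo,cv2.minAreaRect(P[m][:,:2].astype(np.float32)))
P=pts(s);m=(abs(P[...,2]-.122)<.005)&(abs(P[...,0]-.58)<.05)&(abs(P[...,1]+.16)<.05)
print('side',m.sum(),cv2.minEnclosingCircle(P[m][:,:2].astype(np.float32)),P[m].mean(0))
E
```

```text
9.6 [0.56789292 0.05923339 0.19359075] [-0.42271283 -0.38674294  0.34903373] 0.08568510007354081
370 ((0.5832110643386841, -0.16119185090065002), 0.03178514167666435) [ 0.58250278 -0.16071368  0.12203262] [ 0.58249981 -0.1608722   0.12190354]
378.727027027027 200.5243243243243 [ 0.58247798 -0.16071794  0.122     ]
((0.58251953125, -0.16066087782382965), (0.05951961502432823, 0.06035349518060684), 49.30782699584961)
shk 254 [0.52722128 0.21484275 0.06197113] [0.57958317 0.2656009  0.08653383] [0.55177215 0.23904664 0.07567604]
0.08 ((0.5826109647750854, -0.16023850440979004), (0.07639143615961075, 0.08022867143154144), 89.27681732177734)
side 257 ((0.5864156484603882, -0.1627034842967987), 0.034688763320446014) [ 0.58496752 -0.16701372  0.12115037]
```

View pics/t2.png

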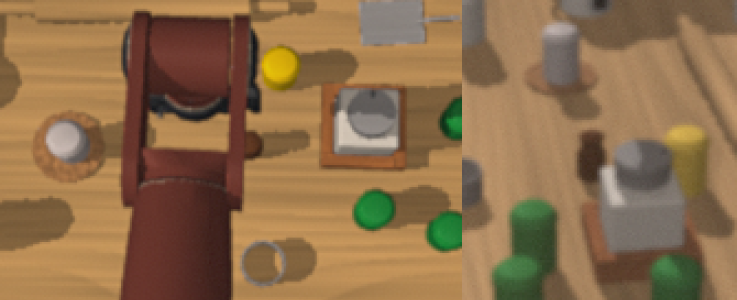

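The shaker stands upright on the mat (crop (67,140)), measured at (0.552, 0.239). The bare lid is at (0.5825, -0.1607) with its top at 0.122, as expected. Next I go above the lid with the fingers part open and measure the tip height.

Call:
{"op": "drive_tool", "data": {"steps": [{"translation": [0.06, 0.7, 0], "angular": [0, 0, 0], "gripper": 0.78}, {"translation": [0.07, 0.9, 0], "angular": [0, 0, 0], "gripper": 0.78}, {"translation": [0.07, 0.9, 0], "angular": [0, 0, 0], "gripper": 0.78}, {"translation": [0.07, 0.9, 0], "angular": [0, 0, 0], "gripper": 0.78}, {"translation": [0.05, 0.9, 0], "angular": [0, 0, 0], "gripper": 0.78}, {"translation": [0.05, 0.7, 0.3], "angular": [0, 0, 0], "gripper": 0.78}, {"translation": [0, 0.5, 0.7], "angular": [0, 0, 0], "gripper": 0.78}, {"translation": [0, 0, 0], "angular": [0, 0, 0], "gripper": 0.78}]}}

```text
t: 10.7
tool_pos: [0.5809, -0.1592, 0.15]
tool_rot: [-3.139, 0.001, 0.008]
contact_force: [0.4, 0.3, 0.6]
opening: 0.0666
grip_force: 0.0
```

```bash
python3 - <<'E'
from h import *
o=ctrl.get_obs();print(o['t'],o['tool_pos'],o['contact_force'],o['opening'])
s=grab('side');w=grab('wrist');P=pts(s);
save(np.hstack([cv2.resize(s['color'][170:260,290:370],(400,450),interpolation=3),cv2.copyMakeBorder(cv2.resize(w['color'],(400,250)),0,200,0,0,0)]),'g3.png')
for u in (324,328,332,336,340): print(u,[(v,*P[v,u].round(3)[1:]) for v in range(196,240,2)])
E
```

```text
10.7 [ 0.58089248 -0.15917139  0.15002532] [0.3595908  0.32411083 0.64463252] 0.06656167747908626
324 [(196, np.float64(-0.124), np.float64(0.206)), (198, np.float64(-0.128), np.float64(0.202)), (200, np.float64(0.237), np.float64(-0.0)), (202, np.float64(0.223), np.float64(-0.001)), (204, np.float64(0.214), np.float64(-0.003)), (206, np.float64(0.193), np.float64(0.001)), (208, np.float64(-0.12), np.float64(0.168)), (210, np.float64(-0.116), np.float64(0.16)), (212, np.float64(0.147), np.float64(0.004)), (214, np.float64(0.144), np.float64(-0.002)), (216, np.float64(0.126), np.float64(0.001)), (218, np.float64(0.115), np.float64(0.0)), (220, np.float64(0.103), np.float64(-0.0)), (222, np.float64(0.083), np.float64(0.004)), (224, np.float64(0.079), np.float64(-0.0)), (226, np.float64(0.068), np.float64(-0.001)), (228, np.float64(-0.144), np.float64(0.121)), (230, np.float64(-0.152), np.float64(0.12)), (232, np.float64(-0.167), np.float64(0.123)), (234, np.float64(-0.176), np.float64(0.123)), (236, np.float64(-0.185), np.float64(0.122)), (238, np.float64(-0.183), np.float64(0.115))]
3
[... 3335 characters left out ...]
loat64(0.226)), (210, np.float64(-0.226), np.float64(0.219)), (212, np.float64(-0.225), np.float64(0.212)), (214, np.float64(-0.225), np.float64(0.207)), (216, np.float64(0.118), np.float64(0.001)), (218, np.float64(0.103), np.float64(0.003)), (220, np.float64(0.096), np.float64(-0.001)), (222, np.float64(0.08), np.float64(0.001)), (224, np.float64(0.075), np.float64(-0.003)), (226, np.float64(0.059), np.float64(-0.001)), (228, np.float64(-0.154), np.float64(0.123)), (230, np.float64(-0.159), np.float64(0.12)), (232, np.float64(-0.176), np.float64(0.125)), (234, np.float64(-0.184), np.float64(0.124)), (236, np.float64(-0.189), np.float64(0.121)), (238, np.float64(-0.189), np.float64(0.114))]
```

View pics/g3.png

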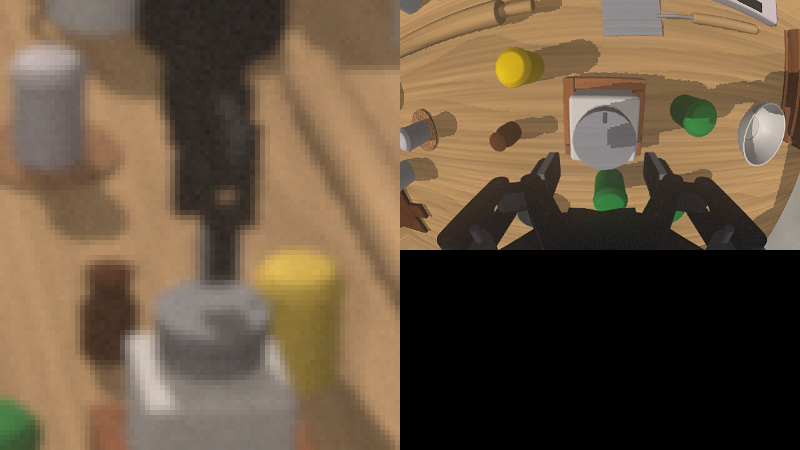

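The near fingertip ends at crop (217,280), about z 0.157 with TCP 0.150, so the tips stand about 7 mm behind the TCP at this opening. A TCP of 0.0895 therefore puts the tips at about 0.096, above the shoulder, and the pads on the grip band. I open fully, centre and descend.

Call:
{"op": "drive_tool", "data": {"steps": [{"translation": [0.04, 0.03, 0], "angular": [0, 0, 0], "gripper": 1}, {"translation": [0, 0, 0], "angular": [0, 0, 0], "gripper": 1}, {"translation": [0, 0, 0.4], "angular": [0, 0, 0], "gripper": 1}, {"translation": [0, 0, 0.5], "angular": [0, 0, 0], "gripper": 1}, {"translation": [0, 0, 0.4], "angular": [0, 0, 0], "gripper": 1}, {"translation": [0, 0, 0.2], "angular": [0, 0, 0], "gripper": 1}, {"translation": [0, 0, 0], "angular": [0, 0, 0], "gripper": 1}, {"translation": [0, 0, 0], "angular": [0, 0, 0], "gripper": 1}]}}

```text
t: 11.8
tool_pos: [0.5844, -0.1614, 0.0935]
tool_rot: [3.141, -0.001, 0.002]
contact_force: [-0.2, 0.3, -0.2]
opening: 0.0853
grip_force: 0.0
```

Call:
{"op": "drive_tool", "data": {"steps": [{"translation": [-0.04, 0, 0.08], "angular": [0, 0, 0], "gripper": 1}, {"translation": [0, 0, 0], "angular": [0, 0, 0], "gripper": 1}]}}

```text
t: 12.05
tool_pos: [0.5823, -0.1612, 0.0898]
tool_rot: [3.142, -0.001, 0.0]
contact_force: [0.6, -0.3, -0.1]
opening: 0.0851
grip_force: 0.0
```

Call:
{"op": "drive_tool", "data": {"steps": [{"translation": [0, 0, 0], "angular": [0, 0, 0], "gripper": 0}, {"translation": [0, 0, 0], "angular": [0, 0, 0], "gripper": 0}, {"translation": [0, 0, 0], "angular": [0, 0, 0], "gripper": 0}, {"translation": [0, 0, 0], "angular": [0, 0, 0], "gripper": 0}, {"translation": [0, 0, 0], "angular": [0, 0, 0], "gripper": 0}, {"translation": [0, 0, 0], "angular": [0, 0, 0], "gripper": 0}], "force": 110}}

```text
t: 12.8
tool_pos: [0.5829, -0.1614, 0.0906]
tool_rot: [3.141, -0.001, 0.002]
contact_force: [-0.8, 1.0, 5.5]
opening: 0.0594
grip_force: 117.3
```

```bash
python3 - <<'E'
from h import *
o=ctrl.get_obs();print(o['tool_pos'],o['contact_force'],o['wrist_torque'],o['opening'],o['grip_force'],o['q'])
E
```

```text
[ 0.58289657 -0.16140829  0.09064631] [-0.77499934  1.00828905  5.51452583] [0.06593506 0.11053711 0.07766368] 0.05941671974884352 117.32608426362276 [-3.93146254e-01  1.29860940e-01  1.77550801e+00  4.34557099e-05
  1.23483820e+00  1.17801746e+00]
```

```bash
python3 - <<'E'
from h import *
s=grab('side');P=pts(s);c=s['color'].max(2)
for u in (331,333,335): print(u,[(v,float(P[v,u,1].round(3)),float(P[v,u,2].round(3)),int(c[v,u])) for v in range(234,256)])
E
```

```text
331 [(234, -0.22, 0.148, 53), (235, -0.219, 0.145, 61), (236, -0.197, 0.128, 68), (237, -0.196, 0.124, 77), (238, -0.198, 0.123, 77), (239, -0.197, 0.119, 80), (240, -0.191, 0.112, 80), (241, -0.198, 0.114, 82), (242, -0.198, 0.11, 77), (243, -0.195, 0.106, 77), (244, -0.2, 0.106, 73), (245, -0.202, 0.104, 81), (246, -0.199, 0.099, 93), (247, -0.195, 0.093, 117), (248, -0.19, 0.087, 132), (249, -0.192, 0.085, 138), (250, -0.201, 0.088, 141), (251, -0.2, 0.084, 143), (252, -0.199, 0.08, 138), (253, -0.201, 0.079, 133), (254, -0.199, 0.075, 126), (255, -0.204, 0.074, 127)]
333 [(234, -0.226, 0.152, 52), (235, -0.225, 0.148, 52), (236, -0.226, 0.146, 49), (237, -0.203, 0.128, 52), (238, -0.201, 0.124, 49), (239, -0.208, 0.126, 52), (240, -0.2, 0.117, 57), (241, -0.205, 0.118, 53), (242, -0.205, 0.114, 52), (243, -0.205, 0.112, 53), (244, -0.206, 0.109, 53), (245, -0.204, 0.105, 58), (246, -0.195, 0.096, 83), (247, -0.202, 0.097, 109), (248, -0.193, 0.088, 130), (249, -0.193, 0.085, 138), (250, -0.194, 0.083, 140), (251, -0.199, 0.083, 142), (252, -0.204, 0.083, 138), (253, -0.204, 0.08, 129), (254, -0.207, 0.079, 128), (255, -0.203, 0.073, 130)]
335 [(234, -0.221, 0.148, 51), (235, -0.226, 0.148, 51), (236, -0.223, 0.144, 52), (237, -0.203, 0.128, 52), (238, -0.204, 0.126, 56), (239, -0.207, 0.125, 51), (240, -0.205, 0.12, 55), (241, -0.204, 0.117, 51), (242, -0.203, 0.113, 51), (243, -0.204, 0.111, 53), (244, -0.206, 0.108, 58), (245, -0.204, 0.104, 64), (246, -0.199, 0.098, 89), (247, -0.19, 0.089, 111), (248, -0.19, 0.086, 130), (249, -0.193, 0.085, 133), (250, -0.197, 0.084, 137), (251, -0.202, 0.085, 142), (252, -0.2, 0.08, 138), (253, -0.2, 0.077, 129), (254, -0.202, 0.075, 128), (255, -0.197, 0.069, 125)]
```

The pads cover the grip band and the tips are at about 0.098, clear of the shoulder. Starting the turn counter-clockwise seen from above (negative about tool z), checking whether the lid follows.

Call:
{"op": "drive_tool", "data": {"steps": [{"translation": [0, 0, 0], "angular": [0, 0, -0.5], "gripper": 0}, {"translation": [0, 0, -0.01], "angular": [0, 0, -0.7], "gripper": 0}, {"translation": [0, 0, -0.01], "angular": [0, 0, -0.8], "gripper": 0}, {"translation": [0, 0, 0], "angular": [0, 0, 0], "gripper": 0}], "force": 120}}

```text
t: 13.35
tool_pos: [0.5828, -0.1618, 0.0913]
tool_rot: [3.11, 0.435, 0.002]
contact_force: [-1.0, -1.4, 5.8]
opening: 0.059
grip_force: 127.7
```

```bash
cat > mark.py <<'E'
from h import *
o=ctrl.get_obs();print(o['t'],o['tool_pos'],o['tool_rot'],o['contact_force'],o['wrist_torque'],o['opening'],o['grip_force'])
im=grab('top');w=grab('wrist');s=grab('side')
import sys
a=cv2.resize(im['color'][175:235,345:415],None,fx=5,fy=5,interpolation=3);b=cv2.resize(w['color'][80:300,180:460],(382,300))
c=cv2.resize(s['color'][200:290,285:385],(333,300),interpolation=3)
save(np.vstack([np.hstack([a,b]),cv2.copyMakeBorder(c,0,0,0,399,0)]) ,sys.argv[1])
E
python3 mark.py m1.png
```

```text
13.35 [ 0.58278784 -0.16181541  0.09125375] [3.10994909e+00 4.35278949e-01 1.54277066e-03] [-0.98116522 -1.42089509  5.84237341] [-0.18836056  0.15206249  0.14126531] 0.05898670768989635 127.6846006885171
```

View pics/m1.png

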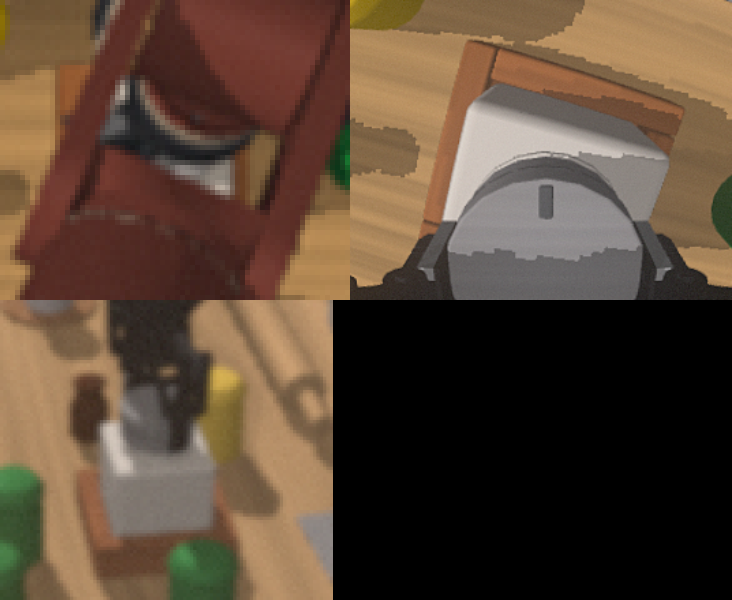

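In the wrist view the mark at (546,200) stays centred in the tool while the jar and holder appear turned about 16°. So the lid follows without slip and the jar stays seated. Continuing to about 59°.

Call:
{"op": "drive_tool", "data": {"steps": [{"translation": [0, 0, -0.01], "angular": [0, 0, -0.9], "gripper": 0}, {"translation": [0, 0, -0.02], "angular": [0, 0, -0.9], "gripper": 0}, {"translation": [0, 0, -0.02], "angular": [0, 0, -0.9], "gripper": 0}, {"translation": [0, 0, -0.02], "angular": [0, 0, -0.9], "gripper": 0}, {"translation": [0, 0, -0.02], "angular": [0, 0, -0.9], "gripper": 0}, {"translation": [0, 0, -0.01], "angular": [0, 0, -0.9], "gripper": 0}, {"translation": [0, 0, 0], "angular": [0, 0, 0], "gripper": 0}]}}

```text
t: 14.38
tool_pos: [0.5823, -0.1615, 0.0939]
tool_rot: [2.734, 1.547, -0.0]
contact_force: [2.9, -1.7, -0.6]
opening: 0.0589
grip_force: 129.2
```

```bash
python3 - <<'E'
from h import *
from scipy.spatial.transform import Rotation as Ro
o=ctrl.get_obs();R=Ro.from_rotvec(o['tool_rot']).as_matrix();print(o['t'],o['tool_pos'],np.degrees(np.arctan2(R[1,0],R[0,0])),R[:,2],o['contact_force'],o['wrist_torque'],o['opening'],o['grip_force'],o['q'])
w=grab('wrist');s=grab('side');P=pts(s)
g=w['color'].max(2).astype(int);sub=g[120:200,290:360];print(np.argwhere(sub<55).mean(0)+[120,290],(sub<55).sum())
print(0,'prev',200*220/300+80,(546-350)*280/382+180)
save(np.hstack([cv2.resize(w['color'][80:300,180:460],(382,300)),cv2.resize(s['color'][200:290,285:385],(333,300),interpolation=3)]),'m2.png')
E
```

```text
14.375 [ 0.5823482  -0.16151599  0.0938585 ] 59.015607500188075 [ 2.42876252e-04 -5.98493141e-04 -9.99999791e-01] [ 2.92256996 -1.7420121  -0.55220215] [-0.42920297 -0.31295829 -0.01858408] 0.05894428508381325 129.22097336500883 [-3.93429048e-01  1.25590927e-01  1.77431374e+00 -4.85803691e-04
  1.24123426e+00  1.47507633e-01]
[nan nan] 0
0 prev 226.66666666666666 323.6649214659686<stdin>:5: RuntimeWarning: Mean of empty slice.
  ret = um.true_divide(
```

View pics/m2.png

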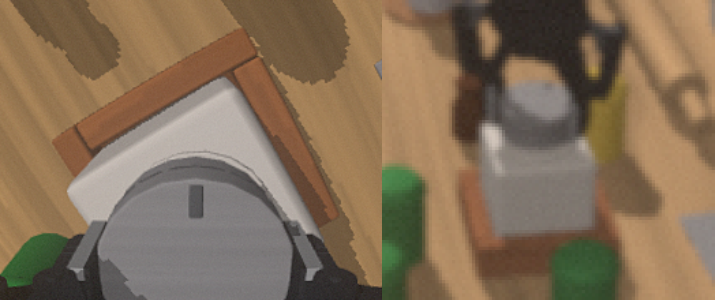

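The mark is still centred (at (195,202)), the tool yaw is 59.0°, and the moment about z has fallen to about zero, so the lid should be free. I add 4° to cover the jar's play, then lift a little and check the force.

Call:
{"op": "drive_tool", "data": {"steps": [{"translation": [0, 0, 0], "angular": [0, 0, -0.5], "gripper": 0}, {"translation": [0, 0, -0.05], "angular": [0, 0, 0], "gripper": 0}, {"translation": [0, 0, -0.05], "angular": [0, 0, 0], "gripper": 0}, {"translation": [0, 0, 0], "angular": [0, 0, 0], "gripper": 0}]}}

```text
t: 14.98
tool_pos: [0.5823, -0.1612, 0.0986]
tool_rot: [-2.677, -1.644, -0.0]
contact_force: [1.4, -1.2, -1.8]
opening: 0.0589
grip_force: 129.2
```

Call:
{"op": "drive_tool", "data": {"steps": [{"translation": [0, 0, -0.15], "angular": [0, 0, 0], "gripper": 0}, {"translation": [0, 0, -0.2], "angular": [0, 0, 0], "gripper": 0}, {"translation": [0, 0, -0.2], "angular": [0, 0, 0], "gripper": 0}, {"translation": [0, 0, -0.2], "angular": [0, 0, 0], "gripper": 0}, {"translation": [0, 0, -0.15], "angular": [0, 0, 0], "gripper": 0}, {"translation": [0, 0, 0], "angular": [0, 0, 0], "gripper": 0}, {"translation": [0, 0, 0], "angular": [0, 0, 0], "gripper": 0}]}}

```text
t: 15.85
tool_pos: [0.5821, -0.1611, 0.1342]
tool_rot: [-2.676, -1.645, 0.0]
contact_force: [0.0, -0.5, -1.0]
opening: 0.0594
grip_force: 129.2
```

```bash
python3 - <<'E'
from h import *
o=ctrl.get_obs();print(o['t'],o['tool_pos'],o['tool_rot'],o['contact_force'],o['opening'],o['grip_force'])
w=grab('wrist');s=grab('side');P=pts(s)
save(np.hstack([cv2.resize(w['color'],(400,250)),cv2.resize(s['color'][180:300,265:385],(250,250),interpolation=3)]),'f.png')
E
```

```text
15.85 [ 0.58212218 -0.16112828  0.13421086] [-2.67571063e+00 -1.64532999e+00  4.98098338e-04] [ 4.19947122e-04 -5.14445578e-01 -1.02655816e+00] 0.05939680333858312 129.21699576079845
```

View pics/f.png

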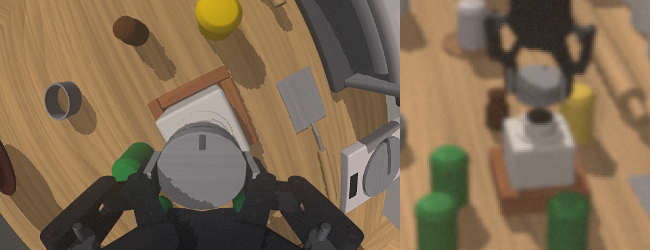

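The lid (side crop (540,85)) hangs level above the open neck at (540,120). The jar is still in its holder, and the force is only the lid's weight. In the side view the shaker is standing on the mat at (470,25). Handing in.

```bash
python3 -c "
from station import ctrl
print(ctrl.finish_job())"
```

```text
the job is handed in; nothing more can be done
None
```

I handed the job in at about 16 s of the 51 s limit: the shaker stands upright on the cork mat, the lid was unscrewed about 63° counter-clockwise, and the gripper holds it level about 4 cm above the jar, which is still in its holder.

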